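# Wipe the stone chips off the sorting plate

## Task

Take the wooden scraper block by its upright grip and wipe both stone chips off the white sorting plate into the grey catch trough at its end, pushing them with the scraper only and never with the gripper. Then stand the scraper upright on the table again, on its rubber edge, and let go of it.

Things in the scene. Friction and masses are not known exactly. Their poses are not given: they have to be found in the camera images.
- tray: Fixed white sorting plate, 180 mm (x) by 220 mm (y), flat rimless top 35 mm above the table. Origin: centre of the white plate's underside, on the table. Grey open trough beyond its -y edge: y -110 to -205, x -90 to 90 mm; floor 5 mm, 4 mm walls 30 mm above the table (lower than the plate). Wipe towards its -y: the robot's right, yaw within 20 degrees.
- scraper: Loose brown wooden block with black rubber bottom, 0.25 kg, left or right of the tray. Origin: centre of underside, z up. Foot 140 (x) by 34 (y) by 30 mm high, lowest 10 mm rubber; its flat +y and -y sides push. Grip: ridge on top, 100 (x) by 24 mm (y), 30 to 75 mm up; pinch across y. Yaw within 40 degrees of 0. Not the slotted wooden block without ridge.
- chip_a: Dark grey flat five-sided stone chip, 28 mm across, 10 mm thick, 12 g, loose on the white plate's half nearer the robot: at first x -40 to -18 mm, y -55 to 35 mm in the tray's frame. Origin: centre of its underside.
- chip_b: Dark grey flat seven-sided stone chip, 28 mm across, 10 mm thick, 12 g, loose on the white plate's half farther from the robot: at first x 18 to 40 mm, y -55 to 35 mm in the tray's frame. Origin: centre of its underside.

How it is judged (in metres and radians):
On the way, in this order (a step that is already met when the one before it is completed fails the run):
1. the scraper is down at the white plate (underside less than 10 mm above its top) while both chips are still on the plate (z of scraper in the frame of tray between 0.028 and 0.045 m and x of scraper in the frame of tray between -0.11 and 0.11 m and y of scraper in the frame of tray between -0.11 and 0.14 m and z of each of chip_a, chip_b in the frame of tray above 0.03 m), for 0.05 s.
2. both chips lie in the trough (y of chip_a in the frame of tray between -0.205 and -0.11 m and x of chip_a in the frame of tray between -0.09 and 0.09 m and z of each of chip_a, chip_b in the frame of tray below 0.027 m and y of chip_b in the frame of tray between -0.205 and -0.11 m and x of chip_b in the frame of tray between -0.09 and 0.09 m), for 0.2 s.
At the end, for the whole second after the job is handed in: Both chips lie at rest in the grey trough (centres inside its outline and less than 27 mm above the table), and the scraper stands released and at rest on the table, its underside within 4 mm of it, upright within 10 degrees (all of step 2 and height (world z) of scraper between -0.004 and 0.004 m and angle between scraper's own z axis and vertical below 0.175 rad and linear speed of each of scraper, chip_a, chip_b below 0.02 m/s); the robot touches nothing.
It fails at once if the gripper or arm pushes a chip itself (contact force between any of the fingers, the arm and chip_a above 0.3 N or contact force between any of the fingers, the arm and chip_b above 0.3 N).
It also fails if it takes over 53 s, if anything falls off the work surface, if the arm or the gripper's body presses on something with over 40 N, if the wrist force passes 120 N, or if a joint passes its speed limit or range.

## Robot

A 7-joint arm with a two-finger parallel gripper is mounted at the origin on the work surface. World frame = base frame: x ahead of the robot, y to its left, z up, the work surface at z = 0. Lengths are in m, angles in degrees, forces in N, time in s.
With the tool pointing down it reaches from about 0.4 to 0.85 m from the base axis. Payload 6.9 kg.
Tool frame: the origin (TCP) lies at the very end of the fingers, on their centre line; the grasp point (between the pads) lies 19 mm behind it; z points along the fingers, y is the line along which they close (so a half turn about z gives the same grasp; the last joint's range is limited). The gripper opens to 85 mm and grips with 20 to 120 N. Pads are 22 mm wide; open, the fingers measure 114 mm over their backs; the gripper's body (76 mm by 85 mm) begins 54 mm behind the grasp point. The pads swing forward as they close: fully open they stand 13 mm farther back than shut.
Start: joints at [-61.163, 29.078, -13.613, 85.955, 7.202, 65.827, -8.869], TCP at [0.242, 0.576, 0.231] pointing down, gripper open.
Joint ranges: [-176.47, 176.47], [-13.61, 117.27], [-81.72, 77.17], [0.22, 143.17], [-87.28, 267.28], [10, 112.55], [-165.47, 165.47]. Speed limits (degrees/s): [136.94, 136.94, 180, 180, 180, 180, 180].

## Interface

Orientations are given as a 3x3 rotation matrix whose columns are the frame's x, y, z axes.
In Python, from plant import state, read_camera, finish_job gives the robot as it stands.
- The arm moves only by the tool carry_out, never from a script. Its argument "commands" is a list of rows, each an object with "linear": the shift along the tool's x, y, z as a fraction of full scale, a list of three; "yaw": the turn about the tool's z as a fraction of full scale; "fingers": the opening, from 0 (shut) to 1 (fully open). In form: [{"linear": [tx, ty, tz], "yaw": yaw, "fingers": fingers}, ...]. A call has 1 to 20 rows; each row shifts and turns the commanded pose from where the row before left it, along the tool's axes as they then stand; what a row does not reach is not made up. Full scale, the value 1, is 0.025 m for a shift and 4 degrees for a turn. A row lasts 1/12 s, in which the tool goes at most 41.7 mm and 7.16 degrees, less where a joint would pass 70% of its speed; a pose out of reach is approached as far as the arm can. A call with a number of a shift or a turn outside -1 to 1 is refused whole. A call with a gripper value outside its range is refused whole. The fingers move at their own pace and stop on an object; the grip force is fixed at half the most. Time passes only in rows, so rows that do not move let the fingers close. It gives the time, the measured TCP pose, the force, the opening and the grip force at its end, in the units of the state.
- state(): the state, without advancing time (a new reading comes with each control period).
- read_camera(name): name is "scene" or "top" or "wrist"; returns a dict with "image" (420x560x3 uint8, red, green, blue), "z_map" (420x560 float32, m along the optical axis (not along the pixel's ray), 0 where there is no reading), "mtx" (3x3 intrinsics, pixels), "rvec" (rotation vector, rad) and "tvec" (3), from world to camera coordinates, as OpenCV has them; the wrist camera has in their place "T_tool_cam" (4x4, takes a point from camera to tool coordinates, whose origin is the TCP and whose axes are the flange's). Camera axes: x right, y down, z forward; pixel columns grow to the right and rows downward; lengths in m; the calibration is good to about 2 mm. A picture is of the moment at which its call begins: read the wrist's pose just before it.
- finish_job(): hands the job in; it is judged then, once.
The state is a dict: "time": time; "joints": joint angles; "joint_vel": joint speeds; "effort": joint torques, N m; "eef_pos": TCP position; "eef_rot": TCP orientation; "ft_force": force on the tool from outside, world axes, zero at the start; "wrist_torque": the same for the moment, N m; "gripper_width": finger opening in m; "finger_force": force on a finger pad.
Only numpy, scipy, OpenCV 4.12 (cv2) and the standard library are available. Lean on these libraries where they do the work, as an engineer would, in place of code of your own. Each camera call takes 0.05 s, during which the arm holds its last target. There are 200 camera calls.

## Working session

There is one attempt and no reset: what is moved stays moved. The work goes in short steps, Python scripts to look and compute and a tool call to move; the robot and the scene stay as the last step left them, time stands still between calls to the robot, and variables do not carry over. Pictures are saved under pics/ and viewed, at most 10 in all, crops included, and the job is handed in when it is done.

Besides the shell and the picture viewer there is one more tool, called after "Call:" as name(argument=value, ...) on one line, values as JSON. carry_out: Moves the arm, as the interface text tells. Its arguments: {"type":"object","properties":{"commands":{"type":"array","items":{"type":"object","properties":{"linear":{"type":"array","items":{"type":"number","minimum":-1,"maximum":1}},"yaw":{"type":"number","minimum":-1,"maximum":1},"fingers":{"type":"number"}}}}},"required":["commands"]}

```bash
mkdir -p pics
cat > h.py <<'E'
import numpy as np,cv2
from plant import state,read_camera,finish_job
def cloud(c):
    z=c["z_map"];K=c["mtx"];v,u=np.indices(z.shape)
    p=np.stack([(u-K[0,2])/K[0,0]*z,(v-K[1,2])/K[1,1]*z,z],-1)
    R=cv2.Rodrigues(np.array(c["rvec"],float))[0]
    return (p-np.array(c["tvec"]).reshape(3))@R
E
python3 - <<'E'
from h import *
s=state();print(s)
c=read_camera("top");cv2.imwrite("pics/top.png",c["image"][:,:,::-1]);np.savez("top.npz",**c)
E
```

```text
{'time': 0.0, 'joints': array([-61.16159255,  29.12620511, -13.60740238,  86.00784165,
         7.20439302,  65.82866139,  -8.86802147]), 'joint_vel': array([ 0.03331402,  0.01643698,  0.08516948, -0.02435136, -0.00299257,
        0.03718402, -0.0479331 ]), 'effort': array([-3.72672321e-04, -6.20603371e+01, -2.18696527e+00, -2.49643993e+01,
        1.27028031e-02,  1.21263979e-02,  1.79380658e-05]), 'eef_pos': array([0.24203962, 0.57568383, 0.23042663]), 'eef_rot': array([[-9.21917118e-01,  3.87386683e-01, -6.20583632e-04],
       [ 3.87387170e-01,  9.21915554e-01, -1.70068185e-03],
       [-8.66958003e-05, -1.80829385e-03, -9.99998361e-01]]), 'ft_force': array([-0.40345329, -0.17748864,  0.10404161]), 'wrist_torque': array([-0.00255862, -0.02973256,  0.00738656]), 'finger_force': 0.0, 'gripper_width': 0.08529138140750524}
```

View pics/top.png

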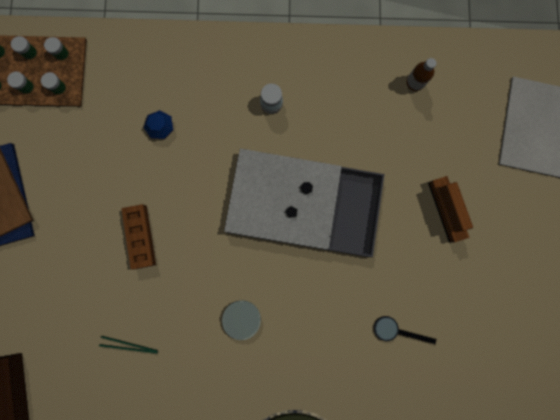

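The top view shows the plate at about (284,200), the chips at (306,188) and (291,212), the trough at (355,212) and the ridged scraper at (449,209). The slotted decoy is on the left at (138,237).

Run:
```python
from h import *
c=dict(np.load("top.npz"));P=cloud(c);im=c["image"]
for n,(u,v) in dict(chipb=(306,188),chipa=(291,212),table=(200,250),pl=(270,180)).items(): print(n,P[v,u].round(4))
def rect(m,n):
    q=P[m][:,:2].astype(np.float32);r=cv2.minAreaRect(q);print(n,m.sum(),r,np.median(P[m][:,2]),'\n',cv2.boxPoints(r).round(4).tolist())
v,u=np.indices(P.shape[:2]);Z=P[...,2]
sc=(u>420)&(u<480)&(v>165)&(v<250)
rect(sc&(Z>.065)&(Z<.09),"ridge");rect(sc&(Z>.022)&(Z<.04),"foot");
g=im.astype(int).sum(2)
tr=(u>215)&(u<345)&(v>140)&(v<255)
rect(tr&(Z>.030)&(Z<.040)&(g>300),"plate")
rect((u>215)&(u<395)&(v>140)&(v<265)&(Z>.022)&(Z<.055),"tray+walls")
ch=(u>280)&(u<318)&(v>178)&(v<222)&(g<200)
k,l,st,ce=cv2.connectedComponentsWithStats(ch.astype(np.uint8))
for i in range(1,k): print(st[i],P[l==i].mean(0).round(4))
```

```text
chipb [ 0.5766 -0.0183  0.0462]
chipa [0.5259 0.0124 0.0441]
table [4.459e-01 2.048e-01 2.000e-04]
pl [0.5943 0.0572 0.0353]
ridge 644 ((0.5400838851928711, -0.3275949954986572), (0.09942927211523056, 0.02502431720495224), 17.468189239501953) 0.07499288432167137 
 [[0.48890000581741333, -0.33059999346733093], [0.49639999866485596, -0.3544999957084656], [0.5913000106811523, -0.3246000111103058], [0.5838000178337097, -0.30070000886917114]]
foot 585 ((0.5399818420410156, -0.32797688245773315), (0.13985677063465118, 0.036564700305461884), 18.067611694335938) 0.030158795041312553 
 [[0.46779999136924744, -0.33230000734329224], [0.47920000553131104, -0.367000013589859], [0.6121000051498413, -0.3237000107765198], [0.6007999777793884, -0.2888999879360199]]
plate 6004 ((0.5577136874198914, 0.028762176632881165), (0.2142818123102188, 0.17647220194339752), 81.03294372558594) 0.03502630798882993 
 [[0.453900009393692, -0.0632999986410141], [0.6281999945640564, -0.09080000221729279], [0.6615999937057495, 0.12080000340938568], [0.48730000853538513, 0.14830000698566437]]
tray+walls 9242 ((0.5491331815719604, -0.017958372831344604), (0.31543686985969543, 0.1808106005191803), 81.08283996582031) 0.03497388034703925 
 [[0.43540000915527344, -0.1597999930381775], [0.6140000224113464, -0.18780000507831573], [0.6628999710083008, 0.12380000203847885], [0.48429998755455017, 0.15189999341964722]]
[299 182  14  13 141] [ 0.5765 -0.0178  0.049 ]
[285 206  13  12 120] [0.5263 0.0127 0.0432]
```

Call:
carry_out(commands=[{"linear": [-0.92,0.39,0],"yaw": 0,"fingers": 1},{"linear": [-0.92,0.39,0],"yaw": 0,"fingers": 1},{"linear": [-0.92,0.39,0],"yaw": 0,"fingers": 1},{"linear": [-0.92,0.39,0],"yaw": 0,"fingers": 1},{"linear": [-0.66,-0.94,0],"yaw": 0,"fingers": 1},{"linear": [-0.66,-0.94,0],"yaw": 0,"fingers": 1},{"linear": [-0.66,-0.94,0],"yaw": 0,"fingers": 1},{"linear": [-0.66,-0.94,0],"yaw": 0,"fingers": 1},{"linear": [-0.66,-0.94,0],"yaw": 0,"fingers": 1},{"linear": [-0.66,-0.94,0],"yaw": 0,"fingers": 1},{"linear": [-0.66,-0.94,0],"yaw": 0,"fingers": 1},{"linear": [-0.66,-0.94,0],"yaw": 0,"fingers": 1},{"linear": [-0.66,-0.94,0],"yaw": 0,"fingers": 1},{"linear": [-0.66,-0.94,0],"yaw": 0,"fingers": 1},{"linear": [-0.66,-0.94,0],"yaw": 0,"fingers": 1},{"linear": [-0.66,-0.94,0],"yaw": 0,"fingers": 1},{"linear": [-0.66,-0.94,0],"yaw": 0,"fingers": 1},{"linear": [-0.66,-0.94,0],"yaw": 0,"fingers": 1},{"linear": [-0.66,-0.94,0],"yaw": 0,"fingers": 1},{"linear": [-0.66,-0.94,0],"yaw": 0,"fingers": 1}])

```text
time: 1.72
eef_pos: [0.4395, 0.1261, 0.231]
eef_rot: [[-0.922, 0.387, -0.001], [0.387, 0.922, -0.0], [0.001, -0.001, -1.0]]
ft_force: [-0.2, 0.0, 0.2]
gripper_width: 0.0854
finger_force: 0.0
```

Call:
carry_out(commands=[{"linear": [-0.66,-0.94,0],"yaw": 0,"fingers": 1},{"linear": [-0.66,-0.94,0],"yaw": 0,"fingers": 1},{"linear": [-0.66,-0.94,0],"yaw": 0,"fingers": 1},{"linear": [-0.66,-0.94,0],"yaw": 0,"fingers": 1},{"linear": [-0.66,-0.94,0],"yaw": 0,"fingers": 1},{"linear": [-0.66,-0.94,0],"yaw": 0,"fingers": 1},{"linear": [-0.66,-0.94,0],"yaw": 0,"fingers": 1},{"linear": [-0.66,-0.94,0],"yaw": 0,"fingers": 1},{"linear": [-0.66,-0.94,0],"yaw": 0,"fingers": 1},{"linear": [-0.66,-0.94,0],"yaw": 0,"fingers": 1},{"linear": [-0.66,-0.94,0],"yaw": 0,"fingers": 1},{"linear": [-0.66,-0.94,0],"yaw": 0,"fingers": 1},{"linear": [-0.66,-0.94,0],"yaw": 0,"fingers": 1},{"linear": [-0.66,-0.94,0],"yaw": 0,"fingers": 1},{"linear": [-0.66,-0.94,0],"yaw": 0,"fingers": 1},{"linear": [-0.66,-0.94,0],"yaw": 0,"fingers": 1}])

```text
time: 3.05
eef_pos: [0.5373, -0.3226, 0.2307]
eef_rot: [[-0.922, 0.387, -0.001], [0.387, 0.922, 0.001], [0.001, 0.0, -1.0]]
ft_force: [0.3, 0.2, 0.1]
gripper_width: 0.0854
finger_force: 0.0
```

Call:
carry_out(commands=[{"linear": [0,0,0],"yaw": -1,"fingers": 1},{"linear": [0,0,0],"yaw": -1,"fingers": 1},{"linear": [0,0,0],"yaw": -1,"fingers": 1},{"linear": [0,0,0],"yaw": -1,"fingers": 1},{"linear": [0,0,0],"yaw": -1,"fingers": 1},{"linear": [0,0,0],"yaw": -1,"fingers": 1},{"linear": [0,0,0],"yaw": -1,"fingers": 1},{"linear": [0,0,0],"yaw": -1,"fingers": 1},{"linear": [0,0,0],"yaw": -1,"fingers": 1},{"linear": [0,0,0],"yaw": -1,"fingers": 1},{"linear": [0,0,0],"yaw": 0,"fingers": 1},{"linear": [0,0,0],"yaw": 0,"fingers": 1}])

```text
time: 4.05
eef_pos: [0.5372, -0.3213, 0.2308]
eef_rot: [[-0.956, -0.294, -0.001], [-0.294, 0.956, 0.001], [0.001, 0.001, -1.0]]
ft_force: [0.6, 0.7, -0.2]
gripper_width: 0.0854
finger_force: 0.0
```

Call:
carry_out(commands=[{"linear": [0,-0.29,0],"yaw": -0.15,"fingers": 1},{"linear": [0,0,0.8],"yaw": 0,"fingers": 1},{"linear": [0,0,0.8],"yaw": 0,"fingers": 1},{"linear": [0,0,0.8],"yaw": 0,"fingers": 1},{"linear": [0,0,0.8],"yaw": 0,"fingers": 1},{"linear": [0,0,0.8],"yaw": 0,"fingers": 1},{"linear": [0,0,0.8],"yaw": 0,"fingers": 1},{"linear": [0,0,0.8],"yaw": 0,"fingers": 1},{"linear": [0,0,0.7],"yaw": 0,"fingers": 1},{"linear": [0,0,0.7],"yaw": 0,"fingers": 1},{"linear": [0,0,0.6],"yaw": 0,"fingers": 1},{"linear": [0,0,0.1],"yaw": 0,"fingers": 1},{"linear": [0,0,0],"yaw": 0,"fingers": 1}])

```text
time: 5.13
eef_pos: [0.5391, -0.3283, 0.0377]
eef_rot: [[-0.952, -0.305, -0.002], [-0.305, 0.952, 0.001], [0.002, 0.001, -1.0]]
ft_force: [0.2, -0.1, -0.1]
gripper_width: 0.0852
finger_force: 0.0
```

Call:
carry_out(commands=[{"linear": [0,0,0],"yaw": 0,"fingers": 0},{"linear": [0,0,0],"yaw": 0,"fingers": 0},{"linear": [0,0,0],"yaw": 0,"fingers": 0},{"linear": [0,0,0],"yaw": 0,"fingers": 0},{"linear": [0,0,0],"yaw": 0,"fingers": 0},{"linear": [0,0,0],"yaw": 0,"fingers": 0},{"linear": [0,0,0],"yaw": 0,"fingers": 0},{"linear": [0,0,0],"yaw": 0,"fingers": 0},{"linear": [0,0,0],"yaw": 0,"fingers": 0},{"linear": [0,0,0],"yaw": 0,"fingers": 0}])

```text
time: 5.97
eef_pos: [0.54, -0.3286, 0.0395]
eef_rot: [[-0.952, -0.306, 0.001], [-0.306, 0.952, -0.001], [-0.001, -0.001, -1.0]]
ft_force: [-1.0, -1.0, 6.2]
gripper_width: 0.0236
finger_force: 59.9
```

Call:
carry_out(commands=[{"linear": [0,0,-0.5],"yaw": 0,"fingers": 0},{"linear": [0,0,-0.8],"yaw": 0,"fingers": 0},{"linear": [0,0,-0.8],"yaw": 0,"fingers": 0},{"linear": [0,0,-0.8],"yaw": 0,"fingers": 0},{"linear": [0,0,-0.8],"yaw": 0,"fingers": 0},{"linear": [0,0,-0.3],"yaw": 0,"fingers": 0},{"linear": [0,0,0],"yaw": 0.5,"fingers": 0},{"linear": [0,0,0],"yaw": 0.9,"fingers": 0},{"linear": [0,0,0],"yaw": 0.9,"fingers": 0},{"linear": [0,0,0],"yaw": 0.9,"fingers": 0},{"linear": [0,0,0],"yaw": 0.9,"fingers": 0},{"linear": [0,0,0],"yaw": 0.9,"fingers": 0},{"linear": [0,0,0],"yaw": 0.9,"fingers": 0},{"linear": [0,0,0],"yaw": 0.8,"fingers": 0},{"linear": [0,0,0],"yaw": 0,"fingers": 0}])

```text
time: 7.22
eef_pos: [0.5391, -0.3278, 0.1376]
eef_rot: [[-0.987, 0.159, -0.002], [0.159, 0.987, 0.001], [0.002, 0.001, -1.0]]
ft_force: [0.0, 0.4, -2.6]
gripper_width: 0.0233
finger_force: 59.2
```

Call:
carry_out(commands=[{"linear": [0.08,0.4,0],"yaw": 0,"fingers": 0},{"linear": [0.08,0.9,0],"yaw": 0,"fingers": 0},{"linear": [0.08,0.9,0],"yaw": 0,"fingers": 0},{"linear": [0.08,0.9,0],"yaw": 0,"fingers": 0},{"linear": [0.08,0.9,0],"yaw": 0,"fingers": 0},{"linear": [0.08,0.9,0],"yaw": 0,"fingers": 0},{"linear": [0.08,0.9,0],"yaw": 0,"fingers": 0},{"linear": [0.08,0.9,0],"yaw": 0,"fingers": 0},{"linear": [0.08,0.9,0],"yaw": 0,"fingers": 0},{"linear": [0.08,0.9,0],"yaw": 0,"fingers": 0},{"linear": [0.08,0.9,0],"yaw": 0,"fingers": 0},{"linear": [0.08,0.9,0],"yaw": 0,"fingers": 0},{"linear": [0.08,0.9,0],"yaw": 0,"fingers": 0},{"linear": [0.08,0.9,0],"yaw": 0,"fingers": 0},{"linear": [0.08,0.9,0],"yaw": 0,"fingers": 0},{"linear": [0.08,0.9,0],"yaw": 0,"fingers": 0},{"linear": [0.08,0.9,0],"yaw": 0,"fingers": 0},{"linear": [0.08,0.9,0],"yaw": 0,"fingers": 0},{"linear": [0.08,0.5,0],"yaw": 0,"fingers": 0},{"linear": [0,0,0],"yaw": 0,"fingers": 0}])

```text
time: 8.88
eef_pos: [0.5646, 0.0823, 0.1385]
eef_rot: [[-0.989, 0.15, -0.001], [0.15, 0.989, 0.002], [0.001, 0.002, -1.0]]
ft_force: [0.2, 0.4, -2.0]
gripper_width: 0.0231
finger_force: 59.3
```

Run:
```python
from h import *
print(state()['eef_pos'],state()['ft_force'])
c=read_camera("scene");cv2.imwrite("pics/s1.png",c["image"][:,:,::-1]);P=cloud(c)
# scraper lower edge estimate
e=state()['eef_pos'];d=np.linalg.norm(P[...,:2]-e[:2],axis=-1)
m=(d<.075)&(P[...,2]>.05)&(P[...,2]<e[2]+.0)
print(m.sum(),np.percentile(P[m][:,2],[1,5,50]))
```

```text
[0.56464777 0.08227738 0.13849318] [ 0.16993522  0.35879794 -1.97924717]
770 [0.09974027 0.10198472 0.12266385]
```

View pics/s1.png

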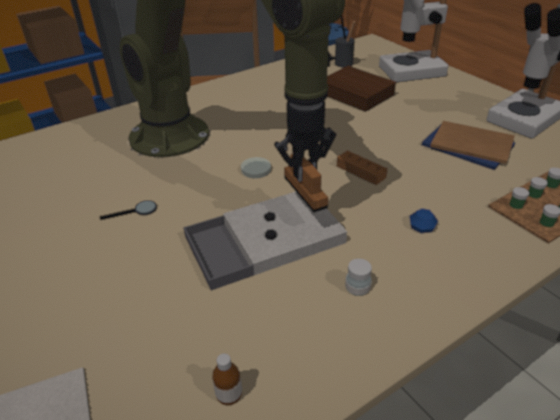

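The scene view shows the scraper upright in the gripper at (308,185), over the rear of the plate. The chips at (270,216) and (270,235) lie ahead of it and the trough is at (215,248).

Call:
carry_out(commands=[{"linear": [0,0,0.6],"yaw": 0,"fingers": 0},{"linear": [0,0,0.6],"yaw": 0,"fingers": 0},{"linear": [0,0,0.5],"yaw": 0,"fingers": 0},{"linear": [0,0,0.4],"yaw": 0,"fingers": 0},{"linear": [0,0,0.25],"yaw": 0,"fingers": 0},{"linear": [0,0,0.15],"yaw": 0,"fingers": 0},{"linear": [0,0,0],"yaw": 0,"fingers": 0},{"linear": [0,0,0],"yaw": 0,"fingers": 0}])

```text
time: 9.6
eef_pos: [0.5656, 0.0774, 0.0765]
eef_rot: [[-0.988, 0.157, 0.0], [0.157, 0.988, -0.0], [-0.0, -0.0, -1.0]]
ft_force: [0.2, 0.5, -1.6]
gripper_width: 0.0234
finger_force: 59.3
```

Call:
carry_out(commands=[{"linear": [0,-0.15,0.05],"yaw": 0,"fingers": 0},{"linear": [0,-0.25,0],"yaw": 0,"fingers": 0},{"linear": [0,-0.25,0],"yaw": 0,"fingers": 0},{"linear": [0,-0.25,0],"yaw": 0,"fingers": 0},{"linear": [0,-0.25,0],"yaw": 0,"fingers": 0},{"linear": [0,-0.25,0],"yaw": 0,"fingers": 0},{"linear": [0,-0.25,0],"yaw": 0,"fingers": 0},{"linear": [0,-0.25,0],"yaw": 0,"fingers": 0},{"linear": [0,-0.25,0],"yaw": 0,"fingers": 0},{"linear": [0,-0.25,0],"yaw": 0,"fingers": 0},{"linear": [0,-0.25,0],"yaw": 0,"fingers": 0},{"linear": [0,-0.25,0],"yaw": 0,"fingers": 0}])

```text
time: 10.6
eef_pos: [0.554, 0.0055, 0.075]
eef_rot: [[-0.988, 0.156, -0.0], [0.156, 0.988, 0.0], [0.0, 0.0, -1.0]]
ft_force: [-0.2, 0.0, -1.3]
gripper_width: 0.0232
finger_force: 59.3
```

Call:
carry_out(commands=[{"linear": [0,-0.25,0],"yaw": 0,"fingers": 0},{"linear": [0,-0.25,0],"yaw": 0,"fingers": 0},{"linear": [0,-0.25,0],"yaw": 0,"fingers": 0},{"linear": [0,-0.25,0],"yaw": 0,"fingers": 0},{"linear": [0,-0.25,0],"yaw": 0,"fingers": 0},{"linear": [0,-0.25,0],"yaw": 0,"fingers": 0},{"linear": [0,-0.25,0],"yaw": 0,"fingers": 0},{"linear": [0,-0.25,0],"yaw": 0,"fingers": 0},{"linear": [0,-0.25,0],"yaw": 0,"fingers": 0},{"linear": [0,-0.25,0],"yaw": 0,"fingers": 0},{"linear": [0,-0.25,0],"yaw": 0,"fingers": 0},{"linear": [0,-0.25,0],"yaw": 0,"fingers": 0},{"linear": [0,-0.25,0],"yaw": 0,"fingers": 0},{"linear": [0,-0.25,0],"yaw": 0,"fingers": 0},{"linear": [0,0,0],"yaw": 0,"fingers": 0},{"linear": [0,0,0],"yaw": 0,"fingers": 0}])

```text
time: 11.93
eef_pos: [0.5403, -0.0808, 0.075]
eef_rot: [[-0.988, 0.157, -0.0], [0.157, 0.988, -0.0], [0.0, -0.0, -1.0]]
ft_force: [-0.5, -0.2, -2.7]
gripper_width: 0.0232
finger_force: 59.3
```

Run:
```python
from h import *
print(state()['eef_pos'],state()['ft_force'])
c=read_camera("scene");cv2.imwrite("pics/s2.png",cv2.resize(c["image"][180:300,150:370,::-1],None,fx=3.5,fy=3.5,interpolation=2))
```

```text
[ 0.54033763 -0.08080601  0.07504218] [-0.45528566 -0.21535844 -2.67484765]
```

View pics/s2.png

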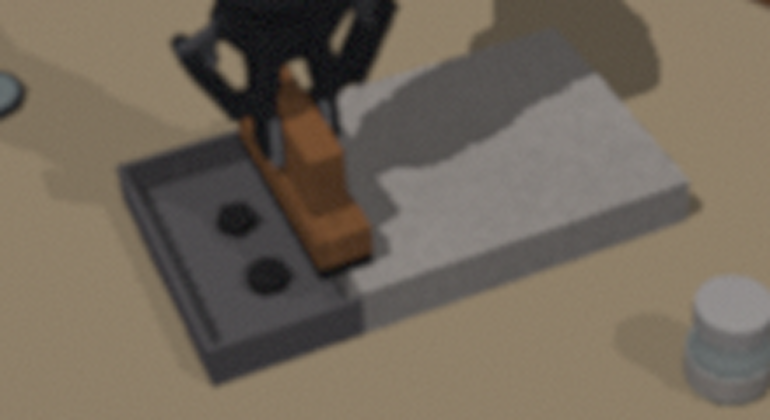

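The crop shows both chips flat on the trough floor at (237,218) and (268,275), with the scraper just past the plate's edge. I'll lift it and return it to its first place.

Call:
carry_out(commands=[{"linear": [0,0,-0.6],"yaw": 0,"fingers": 0},{"linear": [0,0,-0.8],"yaw": 0,"fingers": 0},{"linear": [0,0,-0.8],"yaw": 0,"fingers": 0},{"linear": [0,0,-0.4],"yaw": 0,"fingers": 0},{"linear": [-0.12,-0.5,0],"yaw": 0,"fingers": 0},{"linear": [-0.12,-0.8,0],"yaw": 0,"fingers": 0},{"linear": [-0.12,-0.8,0],"yaw": 0,"fingers": 0},{"linear": [-0.12,-0.8,0],"yaw": 0,"fingers": 0},{"linear": [-0.12,-0.8,0],"yaw": 0,"fingers": 0},{"linear": [-0.12,-0.8,0],"yaw": 0,"fingers": 0},{"linear": [-0.12,-0.8,0],"yaw": 0,"fingers": 0},{"linear": [-0.12,-0.8,0],"yaw": 0,"fingers": 0},{"linear": [-0.12,-0.8,0],"yaw": 0,"fingers": 0},{"linear": [-0.12,-0.8,0],"yaw": 0,"fingers": 0},{"linear": [-0.12,-0.8,0],"yaw": 0,"fingers": 0},{"linear": [-0.12,-0.8,0],"yaw": 0,"fingers": 0},{"linear": [-0.12,-0.5,0],"yaw": 0,"fingers": 0},{"linear": [0,0,0],"yaw": 0,"fingers": 0}])

```text
time: 13.48
eef_pos: [0.5392, -0.3328, 0.1388]
eef_rot: [[-0.987, 0.161, -0.002], [0.161, 0.987, -0.002], [0.001, -0.002, -1.0]]
ft_force: [-0.7, -0.1, -2.3]
gripper_width: 0.0233
finger_force: 59.2
```

Call:
carry_out(commands=[{"linear": [0,0,0.6],"yaw": 0,"fingers": 0},{"linear": [0,0,0.7],"yaw": 0,"fingers": 0},{"linear": [0,0,0.7],"yaw": 0,"fingers": 0},{"linear": [0,0,0.7],"yaw": 0,"fingers": 0},{"linear": [0,0,0.6],"yaw": 0,"fingers": 0},{"linear": [0,0,0.3],"yaw": 0,"fingers": 0},{"linear": [0,0,0.2],"yaw": 0,"fingers": 0},{"linear": [0,0,0],"yaw": 0,"fingers": 0},{"linear": [0,0,0],"yaw": 0,"fingers": 0}])

```text
time: 14.23
eef_pos: [0.541, -0.3283, 0.0454]
eef_rot: [[-0.988, 0.156, 0.0], [0.156, 0.988, -0.0], [-0.0, -0.0, -1.0]]
ft_force: [0.0, -0.2, -2.4]
gripper_width: 0.0234
finger_force: 59.3
```

About 6 mm is left, so I'll go down in small steps and watch for contact.

Call:
carry_out(commands=[{"linear": [0,0,0.08],"yaw": 0,"fingers": 0},{"linear": [0,0,0.08],"yaw": 0,"fingers": 0},{"linear": [0,0,0.06],"yaw": 0,"fingers": 0},{"linear": [0,0,0],"yaw": 0,"fingers": 0},{"linear": [0,0,0],"yaw": 0,"fingers": 0}])

```text
time: 14.65
eef_pos: [0.5407, -0.3285, 0.0397]
eef_rot: [[-0.988, 0.156, 0.0], [0.156, 0.988, -0.0], [-0.0, -0.0, -1.0]]
ft_force: [-0.4, -0.5, -3.3]
gripper_width: 0.0231
finger_force: 59.3
```

Call:
carry_out(commands=[{"linear": [0,0,0.04],"yaw": 0,"fingers": 0},{"linear": [0,0,0.02],"yaw": 0,"fingers": 0},{"linear": [0,0,0],"yaw": 0,"fingers": 0},{"linear": [0,0,0],"yaw": 0,"fingers": 0}])

```text
time: 14.98
eef_pos: [0.5407, -0.3286, 0.0395]
eef_rot: [[-0.988, 0.156, 0.001], [0.156, 0.988, -0.001], [-0.001, -0.0, -1.0]]
ft_force: [-1.8, 2.2, 8.4]
gripper_width: 0.0235
finger_force: 60.8
```

It's on the table (8 N upward force), so I'll release it and retreat upward.

Call:
carry_out(commands=[{"linear": [0,0,0],"yaw": 0,"fingers": 1},{"linear": [0,0,0],"yaw": 0,"fingers": 1},{"linear": [0,0,0],"yaw": 0,"fingers": 1},{"linear": [0,0,0],"yaw": 0,"fingers": 1},{"linear": [0,0,0],"yaw": 0,"fingers": 1},{"linear": [0,0,0],"yaw": 0,"fingers": 1},{"linear": [0,0,0],"yaw": 0,"fingers": 1},{"linear": [0,0,0],"yaw": 0,"fingers": 1},{"linear": [0,0,-0.3],"yaw": 0,"fingers": 1},{"linear": [0,0,-0.6],"yaw": 0,"fingers": 1},{"linear": [0,0,-0.8],"yaw": 0,"fingers": 1},{"linear": [0,0,-0.8],"yaw": 0,"fingers": 1},{"linear": [0,0,-0.8],"yaw": 0,"fingers": 1},{"linear": [0,0,-0.8],"yaw": 0,"fingers": 1},{"linear": [0,0,-0.8],"yaw": 0,"fingers": 1},{"linear": [0,0,0],"yaw": 0,"fingers": 1},{"linear": [0,0,0],"yaw": 0,"fingers": 1}])

```text
time: 16.4
eef_pos: [0.5412, -0.3288, 0.1623]
eef_rot: [[-0.988, 0.156, 0.003], [0.156, 0.988, -0.002], [-0.003, -0.001, -1.0]]
ft_force: [0.1, 0.3, -0.3]
gripper_width: 0.0849
finger_force: 0.0
```

Run:
```python
from h import *
print(state()['eef_pos'],state()['ft_force'],state()['gripper_width'])
c=read_camera("scene");cv2.imwrite("pics/s3.png",cv2.resize(c["image"][100:320,50:370,::-1],None,fx=2.4,fy=2.4,interpolation=2))
```

```text
[ 0.54124811 -0.32876554  0.16226878] [ 0.09742332  0.25893634 -0.33037412] 0.08487564760769215
```

View pics/s3.png

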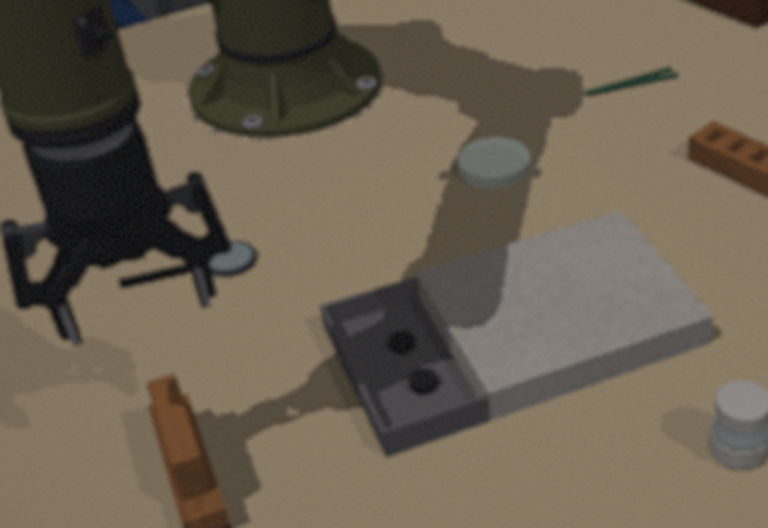

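The scraper stands upright and free at (185,450), the gripper is clear of it, and both chips are in the trough at (401,342) and (424,381).

```bash
python3 -c "
from plant import finish_job
print(finish_job())"
```

```text
the job is handed in; nothing more can be done
None
```

I wiped both chips into the trough with the scraper, stood it back upright on the table and released it, then handed the job in at about 16.5 s; no verdict came back.

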